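Release a push-and-turn connector cap and put it in the parts tray

ROBOT

A 6-joint arm with a two-finger parallel gripper is mounted at the origin on the work surface. World frame = base frame: x ahead of the robot, y to its left, z up, the work surface at z = 0. Lengths are in m, angles in rad, forces in N, time in s.
With the tool pointing down it reaches from about 0.225 to 0.875 m from the base axis. Payload 3.4 kg.
Tool frame: the origin (TCP) lies between the finger pads; the fingertips stand 11 mm ahead of it and the grasp point (between the pads) lies 8 mm behind it; z points along the fingers, y is the line along which they close (so a half turn about z gives the same grasp; the last joint's range is limited). The gripper opens to 85 mm and grips with 20 to 120 N. Pads are 22 mm wide; open, the fingers measure 114 mm over their backs; the gripper's body (76 mm by 85 mm) begins 54 mm behind the grasp point. The pads swing forward as they close: fully open they stand 13 mm farther back than shut.
Start: joints at [-1.327, 0.276, 1.505, -0, 1.361, -0.121], TCP at [0.205, -0.537, 0.221] pointing down, gripper open.
Joint ranges: [-2.89, 2.89], [-0.75, 2.08], [0.22, 2.7], [-1.18, 4.32], [0.11, 2.71], [-2.7, 2.7]. Speed limits (rad/s): [2.57, 2.57, 3.14, 3.14, 3.14, 3.14].

INTERFACE

Orientations are given as a unit quaternion [w, x, y, z].
In Python, from rig import manip, imaging gives the robot as it stands. The module is installed in compiled form; this text tells all that it offers.
- The arm moves only by the tool jog_arm, never from a script. Its argument "deltas" is one flat list of numbers, 7 for each row, row after row: the turn, a rotation vector about the world's x, y, z in degrees, then the shift along the world's x, y, z in mm, then the opening, from 0 (shut) to 1 (fully open). In form: [ax, ay, az, tx, ty, tz, gripper, ax, ay, az, tx, ty, tz, gripper, ...]. A call has 1 to 20 rows; each row is the pose to reach, as a shift and turn from the pose commanded when the call began; what a row does not reach only later rows make up. A row lasts 1/10 s, in which the tool goes at most 50 mm and 8.59 degrees, less where a joint would pass 70% of its speed; a pose out of reach is approached as far as the arm can. A call with a gripper value outside its range is refused whole. The fingers move at their own pace and stop on an object; "grip_force" is the grip in N (left out, the last holds). Time passes only in rows, so rows that repeat a pose let the fingers close. It gives the time, the measured TCP pose, the force, the opening and the grip force at its end, in the units of the state.
- manip.get_state(): the state, without advancing time (a new reading comes with each control period).
- imaging.get_image(name): name is "scene" or "side" or "wrist"; returns the picture (400x640x3 uint8, blue, green, red); there is no depth.
- imaging.calibration(name): a dict with "mtx" (3x3 intrinsics, pixels), "cam_to_world" (4x4, takes a point from camera to world coordinates). Camera axes: x right, y down, z forward; pixel columns grow to the right and rows downward; lengths in m; the calibration is good to about 2 mm. A picture is of the moment at which its call begins: read the wrist's pose just before it. calibration takes no time and is no camera call; for the wrist camera it gives the pose at the moment of the call.
- manip.sign_off(): hands the job in; it is judged then, once.
The state is a dict: "clock": time; "qpos": joint angles; "qd": joint speeds; "effort": joint torques, N m; "position": TCP position; "ee_rot": TCP orientation; "contact_force": force on the tool from outside, world axes, zero at the start; "moment": the same for the moment, N m; "width": finger opening in m; "gripper_force": force on a finger pad.
Only numpy, scipy, OpenCV 4.12 (cv2) and the standard library are available. Lean on these libraries where they do the work, as an engineer would, in place of code of your own. Each camera call takes 0.05 s, during which the arm holds its last target. There are 200 camera calls.

TASK

Take the yellow safety cap off the connector in the aluminium holder: press it down gently against its spring, turn it counter-clockwise while pressed until it is free, and lift it off without forcing anything. Then set it down in the shallow red tray, wing upward, without dropping it, let go, and leave everything else on the table where it is.

Things in the scene. Friction and masses are not known exactly. Their poses are not given: they have to be found in the camera images.
- cap: Yellow bayonet safety cap, loose, 50 g, 56 mm across, 59.5 mm tall, locked on the connector at the start. Origin: centre of its round skirt's lower edge, z up. Skirt 0 to 24 mm, top disc 24 to 29 mm, on it the wing. Red pointer at the +x end. Three lugs inside the skirt lock under the connector's rails, with 3 degrees of play; locked, its x lies along the holder's x.
- cap_wing (a point): Centre of the cap's grip wing, 53 mm above the cap's origin: an upright flat bar 50 mm long along the cap's x, 14 mm thick along its y, 29 to 59.5 mm above the origin.
- holder: Aluminium holder fixed to the table, 120 (x) by 100 (y) mm, 35 mm high above its origin (centre of its base, 0 to 6 mm above the table). The connector stands in its middle in a sprung floating cradle: a push of at most 6 N first sinks it straight down by an unknown 0 to 15 mm (different each time) until it bottoms; only then does pressing work the cap's spring. It does not turn.
- connector (a point): On the connector's axis, 85 mm above the holder's origin, fixed to the holder. Black, 60 mm across; red flange mark: locked, green: open. Cap spring: 7.5 N at rest, 2.5 N per mm; 3.5 mm (16 N) frees the lugs, solid at 5.5 mm (21 N). Keep pressed, turn 58 degrees counter-clockwise from above (liftable at 48 to 68, blocked before; hard stop 69), then lift. Over 25 N from the cap, down or sideways, breaks it.
- red_tray: Red open tray fixed to the table, 150 mm (x) by 130 mm (y) outside, 35 mm high, walls and floor 4 mm thick, empty. Origin: centre of its underside.
- grey_tray: Grey tray of the same size with two black sleeves in it; not for the cap. Red and grey tray change places.
- plug_a: Black connector housing standing on the table, 52 mm across, 70 mm tall, origin at its underside. To be left alone.
- plug_b: Another such black connector housing, on the far right. To be left alone.
- screwdriver: Red screwdriver lying on the table, about 200 mm long. To be left alone.
- stripper: Yellow stripping tool lying on the table, 125 mm long, 24 mm wide, 20 mm high. To be left alone.
- sleeve_a: Black rubber sleeve, 24 mm across, 28 mm tall, standing in the grey tray. To be left alone.
- sleeve_b: Black sleeve, 28 mm across, 22 mm tall, standing in the grey tray. To be left alone.
There are look-alikes about, which are no part of the job. Of the things like the cap, leave any that is blue; of the rest the smaller one is meant.

How it is judged:
On the way, in this order (a step that is already met when the one before it is completed fails the run):
1. the cap is turned free (more than 45 degrees counter-clockwise) while still on the connector (angle between the x axis of cap and the x axis of holder, either way round above 0.785 rad and z of cap in the frame of holder below 0.097 m and horizontal distance between cap and holder below 0.008 m), for 0.05 s.
2. the cap is lifted clear of the connector (z of cap in the frame of holder above 0.102 m), for 0.05 s.
At the end, for the whole second after the job is handed in: The cap stands flat on the red tray's floor inside its walls (centre within 48 mm along and 38 mm across of the tray's centre, underside less than 10 mm above the tray's underside, less than 0.15 rad tilted), wing up, at rest and released (x of cap in the frame of red_tray between -0.048 and 0.048 m and y of cap in the frame of red_tray between -0.038 and 0.038 m and z of cap in the frame of red_tray below 0.01 m and angle between cap's own z axis and vertical below 0.15 rad and linear speed of cap below 0.02 m/s and contact force between the fingers and cap below 0.1 N); the robot touches nothing.
It fails at once if the cap bears on the connector or holder with more than 25 N (contact force between cap and holder above 25 N).
It fails at once if the cap is dropped (moves faster than 0.7 m/s while not held) (linear speed of cap above 0.7 m/s and contact force between the fingers and cap below 0.05 N).
It fails at once if another thing on the table (black housing, screwdriver, stripping tool or sleeve) is moved more than 30 mm (distance of any of plug_a, plug_b, screwdriver, stripper, sleeve_a, sleeve_b from where it was at the start of the episode above 0.03 m).
It also fails if it takes over 64 s, if anything falls off the work surface, if the arm or the gripper's body presses on something with over 40 N, if the wrist force passes 120 N, or if a joint passes its speed limit or range.

## Working session

There is one attempt and no reset: what is moved stays moved. The work goes in short steps, Python scripts to look and compute and a tool call to move; the robot and the scene stay as the last step left them, time stands still between calls to the robot, and variables do not carry over. Pictures are saved under pics/ and viewed, at most 10 in all, crops included, and the job is handed in when it is done.

Besides the shell and the picture viewer there is one more tool, called after "Emit:" as name(argument=value, ...) on one line, values as JSON. jog_arm: Moves the arm, as the interface text tells. Its arguments: {"type":"object","properties":{"deltas":{"type":"array"},"grip_force":{"type":"number"}},"required":["deltas"]}

```bash
mkdir -p pics; python3 - <<'E'
from rig import manip, imaging
import cv2, numpy as np
for n in ["scene","side"]:
    im=imaging.get_image(n); cv2.imwrite(f"pics/{n}0.png",im)
    c=imaging.calibration(n); print(n,np.round(c["mtx"],1).tolist(),np.round(c["cam_to_world"],3).tolist())
s=manip.get_state(); print(s)
E
```

```text
scene [[506.2, 0.0, 316.6], [0.0, 506.2, 199.5], [0.0, 0.0, 1.0]] [[0.317, 0.793, -0.52, 1.256], [0.948, -0.261, 0.18, -0.226], [0.007, -0.55, -0.835, 1.247], [0.0, 0.0, 0.0, 1.0]]
side [[367.8, 0.0, 319.4], [0.0, 367.8, 202.7], [0.0, 0.0, 1.0]] [[0.794, -0.378, 0.477, 0.219], [-0.608, -0.504, 0.613, -0.461], [0.009, -0.777, -0.63, 0.556], [0.0, 0.0, 0.0, 1.0]]
{'clock': 0.1, 'qpos': array([-1.32701755e+00,  2.76525072e-01,  1.50600756e+00,  6.91576208e-06,
        1.36067509e+00, -1.21008548e-01]), 'qd': array([-0.0001806 , -0.00173758, -0.00267011, -0.00073615,  0.00279471,
        0.00090153]), 'effort': array([ 4.91747323e-04, -4.17698658e+01, -2.46404135e+01, -1.87820169e-04,
        5.74293867e-03,  1.15566684e-05]), 'position': array([ 0.20500808, -0.53670003,  0.22042961]), 'ee_rot': array([-8.06223431e-04,  9.83412149e-01,  1.81383278e-01, -4.61647500e-05]), 'contact_force': array([ 0.11267696,  0.29763097, -0.4302342 ]), 'moment': array([-0.00758979,  0.02430192,  0.07772621]), 'gripper_force': 0.0, 'width': 0.085346181618143}
```

View pics/scene0.png

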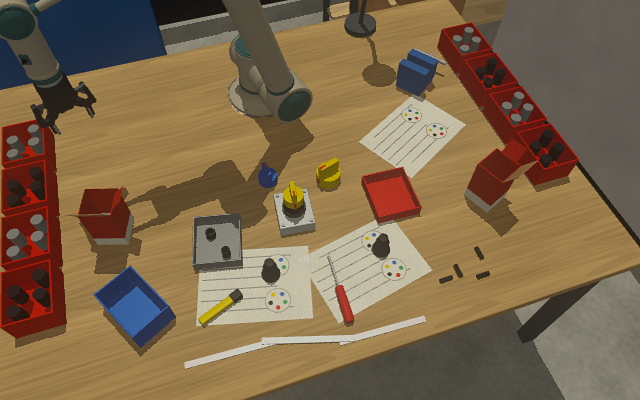

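View pics/side0.png

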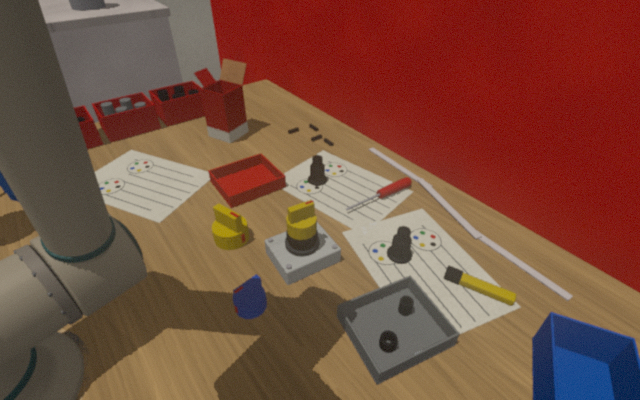

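The scene view shows the cap on its holder at about (293,195), the red tray at (391,194), the large yellow decoy at (329,174) and the blue one at (267,176). In the side view the cap is at (301,222) and the red tray at (247,180).

```bash
cat > h.py <<'E'
import cv2, numpy as np
from rig import manip, imaging
def ray(n,uv,c=None):
    c=c or imaging.calibration(n); T=c["cam_to_world"]
    d=T[:3,:3]@np.linalg.solve(c["mtx"],[uv[0],uv[1],1.]); return T[:3,3],d/np.linalg.norm(d)
def plane(n,uv,z,c=None):
    o,d=ray(n,uv,c); return o+d*(z-o[2])/d[2]
def tri(a,ua,b,ub):
    o1,d1=ray(a,ua); o2,d2=ray(b,ub)
    s=np.linalg.lstsq(np.c_[d1,-d2],o2-o1,rcond=None)[0]
    p,q=o1+s[0]*d1,o2+s[1]*d2; return (p+q)/2,np.linalg.norm(p-q)
def blobs(mask,amin=60):
    cs=cv2.findContours(mask,cv2.RETR_EXTERNAL,cv2.CHAIN_APPROX_NONE)[0]
    return [c for c in cs if cv2.contourArea(c)>amin]
def rect(n,cnt,z,c=None):
    P=np.array([plane(n,p[0],z,c)[:2] for p in cnt])*1000
    return cv2.minAreaRect(P.astype(np.float32))
def hsv(im,lo,hi): return cv2.inRange(cv2.cvtColor(im,cv2.COLOR_BGR2HSV),lo,hi)
E
python3 - <<'E'
from h import *
for n,w in [("scene",(230,120,480,260)),("side",(170,130,350,300))]:
    im=cv2.imread(f"pics/{n}0.png"); M=np.zeros(im.shape[:2],np.uint8); M[w[1]:w[3],w[0]:w[2]]=255
    for nm,m,z in [("yellow",hsv(im,(20,120,60),(35,255,255)),.12),("red",hsv(im,(0,140,70),(8,255,255))|hsv(im,(172,140,70),(180,255,255)),.035),("alu",hsv(im,(0,0,130),(180,40,255)),.038)]:
        for c in blobs(m&M,80):
            r=rect(n,c,z); print(n,nm,cv2.boundingRect(c),cv2.contourArea(c),"rect mm",np.round(r[0]),np.round(r[1]),round(r[2],1))
print(tri("scene",(293,183),"side",(301,205)))
E
```

```text
scene yellow (283, 180, 21, 29) 395.5 rect mm [517. -37.] [54. 91.] 73.6
scene yellow (316, 157, 26, 32) 563.5 rect mm [478.  77.] [ 69. 107.] 71.5
scene red (362, 167, 60, 56) 2182.5 rect mm [549. 245.] [140. 168.] 87.3
scene red (468, 163, 12, 34) 198.0 rect mm [576. 500.] [ 32. 122.] 61.5
scene alu (242, 220, 182, 40) 2788.5 rect mm [638.  34.] [482. 121.] 71.7
scene alu (230, 220, 11, 40) 252.0 rect mm [ 556. -217.] [ 27. 121.] 76.9
scene alu (274, 189, 41, 40) 460.5 rect mm [509. -37.] [ 98. 117.] 83.7
scene alu (359, 120, 106, 58) 3324.5 rect mm [359. 400.] [201. 285.] 28.6
side yellow (211, 203, 39, 48) 1306.0 rect mm [387.  11.] [128.  62.] 67.3
side yellow (285, 202, 32, 39) 950.0 rect mm [493. -55.] [101.  55.] 53.2
side red (209, 154, 77, 53) 2430.0 rect mm [532. 230.] [169. 161.] 87.0
side alu (265, 223, 76, 50) 1047.5 rect mm [504. -39.] [ 98. 119.] 83.6
side alu (170, 162, 39, 51) 1085.5 rect mm [411. 292.] [207.  89.] 70.0
side alu (284, 151, 66, 76) 2464.0 rect mm [684.  80.] [193. 237.] 11.2
(array([ 0.50194006, -0.03570869,  0.14109294]), np.float64(0.012300311227214183))
```

Emit:
jog_arm(deltas=[0,0,-7,75,125,80,1,0,0,-14,150,250,80,1,0,0,-20,225,375,80,1,0,0,-27,300,500,80,1,0,0,-27,300,500,80,1,0,0,-27,300,500,80,1,0,0,-27,300,500,80,1,0,0,-27,300,500,80,1,0,0,-27,300,500,80,1,0,0,-27,300,500,80,1,0,0,-27,300,500,80,1,0,0,-27,300,500,80,1,0,0,-27,300,500,80,1,0,0,-27,300,500,80,1,0,0,-27,300,500,80,1,0,0,-27,300,500,80,1])

```text
clock: 1.7
position: [0.5044, -0.0383, 0.301]
ee_rot: [0.0, 0.999, -0.054, -0.0]
contact_force: [0.0, -0.5, -0.1]
width: 0.0857
gripper_force: 0.0
```

```bash
python3 - <<'E'
from h import *
s=manip.get_state(); print(s["clock"],s["position"],s["ee_rot"],s["contact_force"],s["moment"])
c=imaging.calibration("wrist"); im=imaging.get_image("wrist"); cv2.imwrite("pics/w1.png",im)
np.savez("w1",**c); print(c["mtx"].round(1).tolist(),c["cam_to_world"].round(3).tolist())
E
```

```text
1.7 [ 0.50443089 -0.03832467  0.30102848] [ 2.05091055e-04  9.98533742e-01 -5.41311628e-02 -3.75891273e-04] [ 0.04499413 -0.45669003 -0.12980585] [-0.03198533 -0.01163998  0.06202909]
[[349.6, 0.0, 314.4], [0.0, 349.6, 202.2], [0.0, 0.0, 1.0]] [[-0.108, -0.939, -0.326, 0.588], [-0.994, 0.102, 0.036, -0.047], [-0.001, 0.328, -0.945, 0.453], [0.0, 0.0, 0.0, 1.0]]
```

View pics/w1.png

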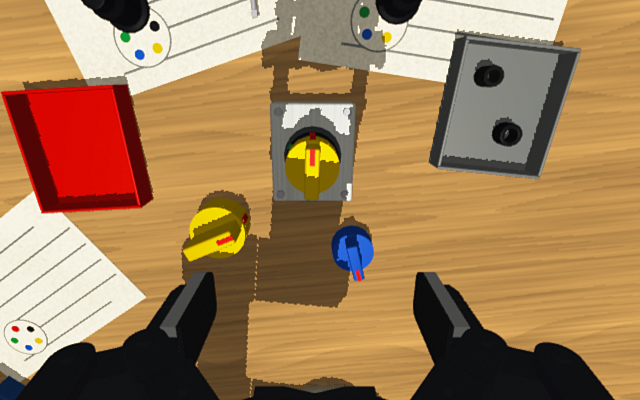

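The wrist view shows the holder at (272–355, 102–200), with the cap's wing running vertically at (312,170). The red tray is at (5–150, 85–210), the decoy cap at (218,230) and the blue one at (353,250).

```bash
python3 - <<'E'
from h import *
c=dict(np.load("w1.npz")); w=cv2.imread("pics/w1.png")
def P(uv,z): return plane("wrist",uv,z,c)*1000
for z in (35,41):
    h=[P(p,z/1000)[:2] for p in [(272,103),(354,103),(353,200),(274,200)]]
    print(z,np.round(np.mean(h,0),1),[round(float(np.linalg.norm(h[i]-h[i-1])),1) for i in range(4)],np.degrees(np.arctan2(*(h[0]-h[3])[::-1])))
m=hsv(w,(0,150,60),(8,255,255))|hsv(w,(172,150,60),(180,255,255))
for b in blobs(m,1500):
    r=rect("wrist",b,.035,c); print("tray",np.round(r[0],1),np.round(r[1],1),r[2])
r=[P(p,.035)[:2] for p in [(3,91),(127,85),(153,204),(43,212)]]; print("trayc",np.round(r,0))
a=cv2.resize(w[95:215,262:362],None,fx=4,fy=5,interpolation=cv2.INTER_CUBIC)
s=cv2.imread("pics/side0.png"); b=cv2.resize(s[190:290,260:345],(400,600),interpolation=cv2.INTER_CUBIC)
cv2.imwrite("pics/crop1.png",np.hstack([a,b]))
E
```

```text
35 [505.8 -36.5] [118.1, 94.5, 118.1, 99.8] -7.235756887157627
41 [507.  -36.7] [116.4, 93.2, 116.4, 98.4] -7.235756887157632
tray [537.8 241.4] [147.3 149.8] 87.18037414550781
trayc [[616. 308.]
 [607. 165.]
 [464. 173.]
 [468. 315.]]
```

View pics/crop1.png

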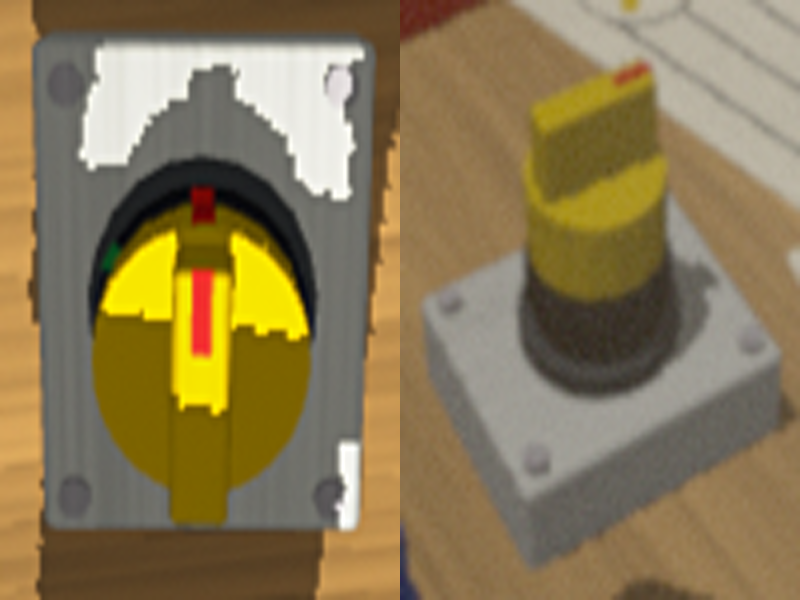

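The left crop (wrist) shows the wing's top face from (312.5,148.6) at the pointer end to (311.9,199.4) in full-image pixels. The right crop (side) shows the same ends at (313.1,201.7) and (290.0,209.7).

```bash
python3 - <<'E'
from h import *
c=dict(np.load("w1.npz"))
def t(uw,us):
    o1,d1=ray("wrist",uw,c); o2,d2=ray("side",us); s=np.linalg.lstsq(np.c_[d1,-d2],o2-o1,rcond=None)[0]
    p,q=o1+s[0]*d1,o2+s[1]*d2; return np.round((p+q)*500,1),round(np.linalg.norm(p-q)*1000,1)
print(t((312.5,148.6),(313.1,201.7)),t((311.9,199.4),(290,209.7)))
for z in (.13,.14,.145,.15,.155,.16):
    a,b=plane("wrist",(312.5,148.6),z,c)*1000,plane("wrist",(311.9,199.4),z,c)*1000
    l,r=plane("wrist",(305.5,170),z,c)*1000,plane("wrist",(319,170),z,c)*1000
    print(z,np.round((a+b)/2,1),round(np.linalg.norm(a-b),1),round(np.linalg.norm(l-r),1),np.degrees(np.arctan2(*(a-b)[1::-1])).round(1))
E
```

```text
(array([530.8, -39.6, 133.1]), np.float64(2.4)) (array([483. , -34.2, 134.9]), np.float64(3.7))
0.13 [504.6 -35.7 130. ] 49.8 12.8 -7.0
0.14 [507.2 -36.1 140. ] 48.3 12.4 -7.0
0.145 [508.5 -36.3 145. ] 47.5 12.2 -7.0
0.15 [509.8 -36.4 150. ] 46.7 12.0 -7.0
0.155 [511.1 -36.6 155. ] 46.0 11.8 -7.0
0.16 [512.4 -36.8 160. ] 45.2 11.6 -7.0
```

Emit:
jog_arm(deltas=[0,0,-1,1,0,-40,1,0,0,-1,1,0,-80,1,0,0,-1,1,0,-120,1,0,0,-1,1,0,-140,1,0,0,-1,1,0,-140,1,0,0,-1,1,0,-140,1,0,0,-1,1,0,-140,1], grip_force=80)

```text
clock: 2.45
position: [0.5074, -0.0379, 0.163]
ee_rot: [0.0, 0.998, -0.062, 0.002]
contact_force: [0.2, 0.8, 0.8]
width: 0.0854
gripper_force: 0.0
```

Emit:
jog_arm(deltas=[0,0,0,-1,1,-20,1,0,0,0,-1,1,-41,1,0,0,0,-1,1,-41,0.5,0,0,0,-1,1,-41,0.3,0,0,0,-1,1,-41,0.3,0,0,0,-1,1,-41,0.3])

```text
clock: 3.05
position: [0.5062, -0.0364, 0.1216]
ee_rot: [0.0, 0.998, -0.062, 0.001]
contact_force: [-1.0, 0.7, -1.1]
width: 0.0283
gripper_force: 0.0
```

```bash
python3 - <<'E'
from h import *
c=imaging.calibration("wrist"); im=imaging.get_image("wrist"); np.savez("w2",**c)
cv2.imwrite("pics/w2.png",cv2.resize(im[100:400,160:480],(800,600*15//16)))
s=manip.get_state(); print(s["position"],s["contact_force"],s["width"],s["ee_rot"])
E
```

```text
[ 0.50596003 -0.03636539  0.12134804] [-0.18432822 -0.01356194  0.38472594] 0.026080945365030354 [ 2.18126829e-04  9.98081897e-01 -6.18969012e-02  1.11957897e-03]
```

View pics/w2.png

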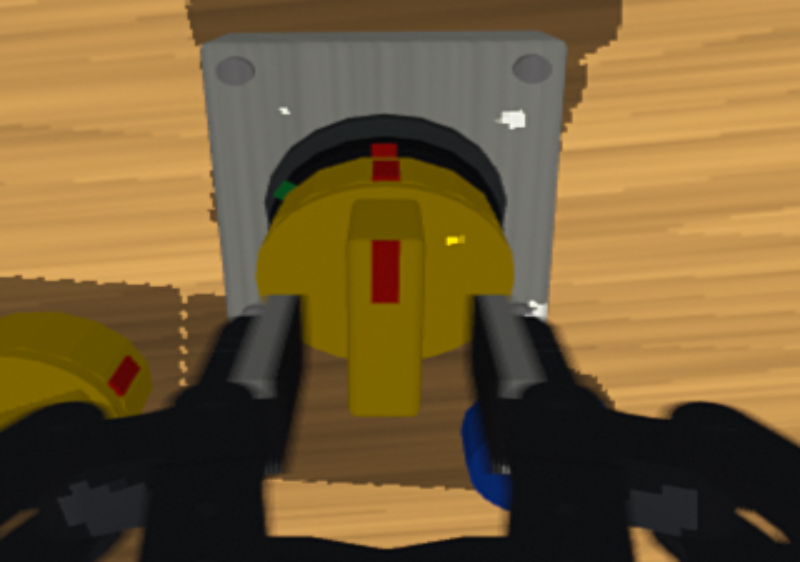

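The wrist view shows the wing (x 350–422) centred between the fingers (301 and 472), and the red flange mark means it is still locked. I'll close the gripper.

Emit:
jog_arm(deltas=[0,0,0,0,0,0,0.2,0,0,0,0,0,0,0.15,0,0,0,0,0,0,0.1,0,0,0,0,0,0,0,0,0,0,0,0,0,0,0,0,0,0,0,0,0], grip_force=80)

```text
clock: 3.7
position: [0.5054, -0.0361, 0.1203]
ee_rot: [-0.0, 0.998, -0.062, 0.0]
contact_force: [1.1, 1.7, 0.0]
width: 0.0104
gripper_force: 78.3
```

```bash
python3 - <<'E'
from h import *
s=manip.get_state(); print(s["position"],s["contact_force"],s["moment"],s["width"],s["gripper_force"])
E
```

```text
[ 0.50539406 -0.03607096  0.12027932] [1.12286247 1.66924625 0.02026923] [ 0.21780637 -0.24559355 -0.02438411] 0.010422265457477055 78.30970796523616
```

Emit:
jog_arm(deltas=[0,0,0,0,0,-1,0,0,0,0,0,0,-2,0,0,0,0,0,0,-2,0,0,0,0,0,0,-2,0])

```text
clock: 4.1
position: [0.5054, -0.0361, 0.1183]
ee_rot: [-0.0, 0.998, -0.062, 0.0]
contact_force: [0.7, 1.5, 1.0]
width: 0.0101
gripper_force: 78.4
```

Emit:
jog_arm(deltas=[0,0,0,0,0,-1,0,0,0,0,0,0,-2,0,0,0,0,0,0,-2,0,0,0,0,0,0,-2,0])

```text
clock: 4.5
position: [0.5054, -0.0362, 0.1163]
ee_rot: [0.0, 0.998, -0.062, 0.0]
contact_force: [2.3, 1.8, 2.1]
width: 0.0101
gripper_force: 78.5
```

Emit:
jog_arm(deltas=[0,0,0,0,0,-1,0,0,0,0,0,0,-2,0,0,0,0,0,0,-2,0,0,0,0,0,0,-2,0])

```text
clock: 4.9
position: [0.5054, -0.0363, 0.1148]
ee_rot: [0.0, 0.998, -0.062, 0.0]
contact_force: [1.0, 2.1, 5.9]
width: 0.0099
gripper_force: 79.1
```

Emit:
jog_arm(deltas=[0,0,0,0,0,-1,0,0,0,0,0,0,-2,0,0,0,0,0,0,-2,0,0,0,0,0,0,-2,0])

```text
clock: 5.3
position: [0.5055, -0.0363, 0.1135]
ee_rot: [0.0, 0.998, -0.062, 0.001]
contact_force: [-0.3, 2.5, 9.5]
width: 0.0104
gripper_force: 79.7
```

Emit:
jog_arm(deltas=[0,0,0,0,0,-1,0,0,0,0,0,0,-2,0,0,0,0,0,0,-3,0,0,0,0,0,0,-3,0,0,0,0,0,0,-3,0])

```text
clock: 5.8
position: [0.5058, -0.0363, 0.1114]
ee_rot: [0.0, 0.998, -0.062, 0.001]
contact_force: [-1.9, 2.6, 15.0]
width: 0.0099
gripper_force: 80.5
```

Emit:
jog_arm(deltas=[0,0,0,0,0,-1,0,0,0,0,0,0,-1.8,0,0,0,0,0,0,-1.8,0,0,0,0,0,0,-1.8,0])

```text
clock: 6.2
position: [0.5059, -0.0363, 0.1101]
ee_rot: [0.0, 0.998, -0.062, 0.001]
contact_force: [-1.2, 2.6, 18.9]
width: 0.0102
gripper_force: 80.9
```

Emit:
jog_arm(deltas=[0,0,3,0,0,0,0,0,0,6,0,0,0,0,0,0,9,0,0,0,0,0,0,12,0,0,0,0,0,0,12,0,0,0,0])

```text
clock: 6.7
position: [0.5064, -0.0368, 0.1102]
ee_rot: [0.001, 0.999, 0.043, 0.002]
contact_force: [-2.0, 1.7, 17.6]
width: 0.01
gripper_force: 80.9
```

```bash
python3 - <<'E'
from h import *
s=manip.get_state(); print(s["moment"])
E
```

```text
[ 0.32358354  0.22067617 -0.08636043]
```

Emit:
jog_arm(deltas=[0,0,4,0,0,0,0,0,0,8,0,0,0,0,0,0,12,0,0,0,0,0,0,16,0,0,0,0,0,0,20,0,0,0,0,0,0,24,0,0,0,0,0,0,24,0,0,0,0])

```text
clock: 7.4
position: [0.5072, -0.0371, 0.1104]
ee_rot: [0.002, 0.968, 0.25, 0.002]
contact_force: [-0.4, 0.8, 18.2]
width: 0.0104
gripper_force: 80.8
```

Emit:
jog_arm(deltas=[0,0,4,0,0,0,0,0,0,8,0,0,0,0,0,0,12,0,0,0,0,0,0,16,0,0,0,0,0,0,20,0,0,0,0,0,0,23,0,0,0,0,0,0,23,0,0,0,0,0,0,23,0,0,0,0])

```text
clock: 8.2
position: [0.5075, -0.0371, 0.1105]
ee_rot: [0.002, 0.899, 0.438, 0.002]
contact_force: [-0.1, 2.0, 17.7]
width: 0.01
gripper_force: 80.8
```

```bash
python3 - <<'E'
from h import *
s=manip.get_state(); print(s["moment"],s["contact_force"])
im=imaging.get_image("wrist")
cv2.imwrite("pics/w3.png",cv2.resize(im[50:350,160:480],(640,600)))
E
```

```text
[0.18213699 0.01132603 0.02601902] [-0.12982149  2.02879524 17.70330696]
```

View pics/w3.png

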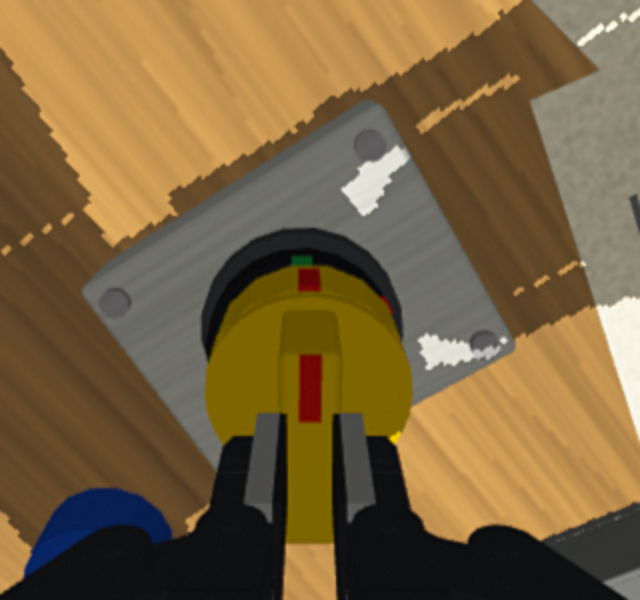

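The pointer at (309,280) now lines up with the green mark at (302,260), so the cap is open. I'll lift slowly.

Emit:
jog_arm(deltas=[0,0,0,0,0,2,0,0,0,0,0,0,4,0,0,0,0,0,0,6,0,0,0,0,0,0,8,0,0,0,0,0,0,10,0,0,0,0,0,0,12,0,0,0,0,0,0,14,0,0,0,0,0,0,16,0,0,0,0,0,0,16,0])

```text
clock: 9.15
position: [0.5043, -0.0362, 0.1231]
ee_rot: [-0.0, 0.899, 0.438, -0.001]
contact_force: [0.1, -0.0, 0.0]
width: 0.0103
gripper_force: 78.3
```

Force is zero, so the cap comes off freely. I'll keep lifting.

Emit:
jog_arm(deltas=[0,0,0,0,0,3,0,0,0,0,0,0,6,0,0,0,0,0,0,9,0,0,0,0,0,0,12,0,0,0,0,0,0,16,0,0,0,0,0,0,16,0])

```text
clock: 9.75
position: [0.5056, -0.0363, 0.1401]
ee_rot: [0.0, 0.899, 0.438, 0.001]
contact_force: [0.6, 0.2, -0.3]
width: 0.0102
gripper_force: 78.4
```

Emit:
jog_arm(deltas=[0,0,0,0,0,10,0,0,0,0,0,0,20,0,0,0,0,0,0,30,0,0,0,0,0,0,45,0,0,0,0,0,0,65,0,0,0,0,0,0,80,0,0,0,0,0,0,80,0,0,0,0,0,0,80,0])

```text
clock: 10.55
position: [0.5052, -0.0362, 0.2198]
ee_rot: [0.0, 0.899, 0.438, 0.0]
contact_force: [-0.2, 0.4, -0.8]
width: 0.0104
gripper_force: 78.4
```

```bash
python3 - <<'E'
from h import *
s=manip.get_state(); print(s["position"],s["contact_force"],s["width"],s["gripper_force"])
c=imaging.calibration("wrist"); T=c["cam_to_world"]; print(T.round(3).tolist())
a=imaging.get_image("side"); cv2.imwrite("pics/s4.png",a)
E
```

```text
[ 0.50515419 -0.03620412  0.21975864] [-0.21411464  0.37536402 -0.80569502] 0.010365018010565104 78.38877158705145
[[0.787, -0.583, -0.201, 0.557], [-0.617, -0.744, -0.257, 0.031], [0.001, 0.326, -0.945, 0.372], [0.0, 0.0, 0.0, 1.0]]
```

View pics/s4.png

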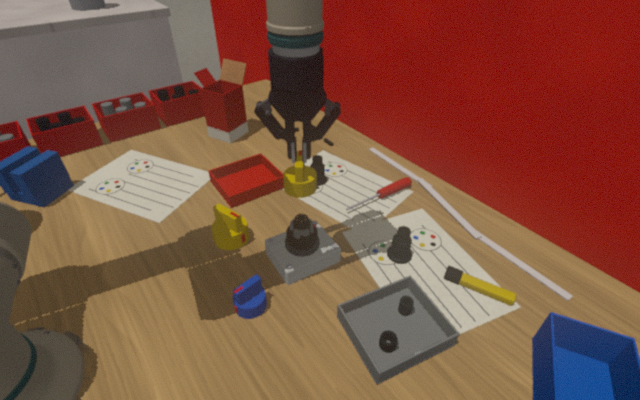

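The side view shows the cap hanging level from the gripper at (300,180), the connector bare at (302,235) and the red tray at (247,180). Next I'll carry it over to the tray.

Emit:
jog_arm(deltas=[0,0,0,2,15,0,0,0,0,0,5,45,0,0,0,0,0,9,75,0,0,0,0,0,12,105,0,0,0,0,0,16,135,0,0,0,0,0,19,165,0,0,0,0,0,23,195,0,0,0,0,0,26,225,0,0,0,0,0,30,255,0,0,0,0,0,32,272,0,0,0,0,0,33,281,0,0,0,0,0,33,281,0,0,0,0,0,33,281,0,0])

```text
clock: 11.9
position: [0.5379, 0.2437, 0.2191]
ee_rot: [0.0, 0.899, 0.437, -0.001]
contact_force: [-0.4, 0.1, -0.3]
width: 0.0103
gripper_force: 78.4
```

Emit:
jog_arm(deltas=[0,0,0,0,0,-20,0,0,0,0,0,0,-40,0,0,0,0,0,0,-60,0,0,0,0,0,0,-80,0,0,0,0,0,0,-95,0,0,0,0,0,0,-105,0,0,0,0,0,0,-105,0,0,0,0,0,0,-105,0])

```text
clock: 12.7
position: [0.5386, 0.2443, 0.115]
ee_rot: [0.0, 0.899, 0.437, 0.0]
contact_force: [0.2, 0.7, -0.3]
width: 0.0102
gripper_force: 78.4
```

```bash
python3 - <<'E'
from h import *
s=manip.get_state(); print(s["position"],s["contact_force"],s["width"],s["gripper_force"])
a=imaging.get_image("side")[120:240,180:320]; b=imaging.get_image("scene")[130:250,320:460]; w=imaging.get_image("wrist")
cv2.imwrite("pics/s5.png",np.vstack([np.hstack([cv2.resize(a,(400,300)),cv2.resize(b,(400,300))]),cv2.resize(w,(480,300)).copy() if 0 else cv2.copyMakeBorder(cv2.resize(w,(480,300)),0,0,0,320,0)]))
E
```

```text
[0.53858784 0.24430914 0.11496264] [ 0.22539436  0.669535   -0.34084784] 0.010166683834307312 78.38542201090604
```

View pics/s5.png

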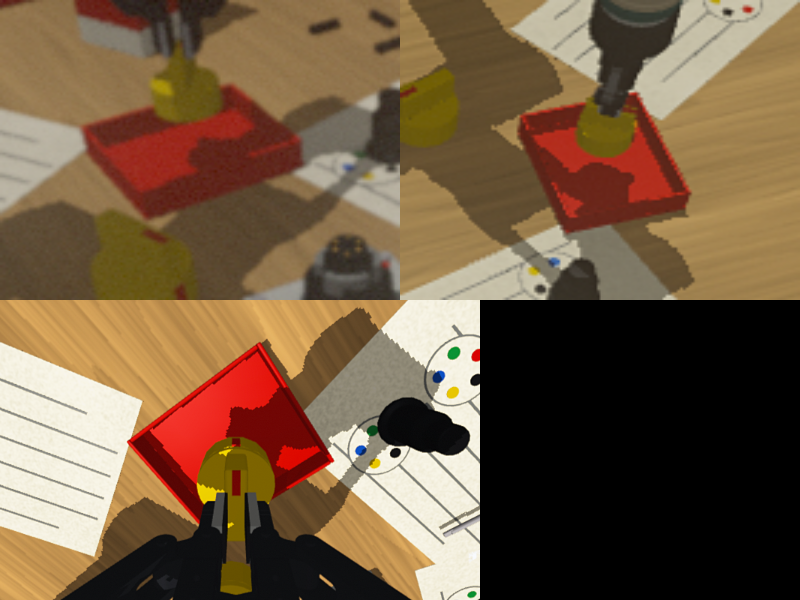

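All three views show the cap held upright over the tray. In the wrist view three tray rim corners are visible, at about (171,189), (347,57) and (444,216) in full-image pixels. I'll check the tray centre from them.

```bash
python3 - <<'E'
from h import *
P=[plane("wrist",p,.035)[:2]*1000 for p in [(171,189),(347,57),(444,216)]]
print(np.round(P,0),np.round((P[0]+P[2])/2,1),[np.linalg.norm(P[i]-P[i+1]).round(1) for i in (0,1)])
E
```

```text
[[469. 318.]
 [615. 311.]
 [608. 183.]] [538.3 250.5] [np.float64(146.8), np.float64(127.7)]
```

Emit:
jog_arm(deltas=[0,0,0,0,3,-15,0,0,0,0,0,5,-30,0,0,0,0,0,5,-42,0,0,0,0,0,5,-50,0,0,0,0,0,5,-56,0,0,0,0,0,5,-56,0])

```text
clock: 13.45
position: [0.5378, 0.2496, 0.0578]
ee_rot: [-0.0, 0.899, 0.438, -0.001]
contact_force: [-0.8, 0.4, -0.5]
width: 0.0102
gripper_force: 78.4
```

Emit:
jog_arm(deltas=[0,0,0,0,0,-2,0,0,0,0,0,0,-4,0,0,0,0,0,0,-4,0,0,0,0,0,0,-4,0])

```text
clock: 13.85
position: [0.5383, 0.2498, 0.0546]
ee_rot: [0.0, 0.899, 0.438, 0.0]
contact_force: [-0.2, -0.1, 0.3]
width: 0.0102
gripper_force: 78.4
```

Emit:
jog_arm(deltas=[0,0,0,0,0,-1,0,0,0,0,0,0,-1.5,0,0,0,0,0,0,-1.5,0,0,0,0,0,0,-1.5,0])

```text
clock: 14.25
position: [0.5381, 0.2498, 0.0529]
ee_rot: [0.0, 0.899, 0.438, 0.0]
contact_force: [-0.1, 0.2, 0.4]
width: 0.0102
gripper_force: 78.4
```

Emit:
jog_arm(deltas=[0,0,0,0,0,-1,0,0,0,0,0,0,-1.5,0,0,0,0,0,0,-1.5,0,0,0,0,0,0,-1.5,0])

```text
clock: 14.65
position: [0.5381, 0.2498, 0.0514]
ee_rot: [0.0, 0.899, 0.438, -0.0]
contact_force: [0.4, -0.1, -0.6]
width: 0.0101
gripper_force: 78.4
```

Emit:
jog_arm(deltas=[0,0,0,0,0,-1,0,0,0,0,0,0,-1.5,0,0,0,0,0,0,-1.5,0,0,0,0,0,0,-1.5,0])

```text
clock: 15.05
position: [0.5381, 0.2498, 0.05]
ee_rot: [0.0, 0.899, 0.438, 0.0]
contact_force: [-1.4, 0.3, 0.5]
width: 0.0106
gripper_force: 78.6
```

Emit:
jog_arm(deltas=[0,0,0,0,0,-1,0,0,0,0,0,0,-1.5,0,0,0,0,0,0,-1.5,0,0,0,0,0,0,-1.5,0])

```text
clock: 15.45
position: [0.5381, 0.2499, 0.0499]
ee_rot: [0.0, 0.899, 0.438, 0.0]
contact_force: [-2.9, -0.3, 9.5]
width: 0.0102
gripper_force: 79.8
```

Contact at 0.050. I'll ease off about 1 mm, open, then go up.

Emit:
jog_arm(deltas=[0,0,0,0,0,1,0,0,0,0,0,0,1,0,0,0,0,0,0,1,0.15,0,0,0,0,0,1,0.25,0,0,0,0,0,1,0.4,0,0,0,0,0,1,0.5,0,0,0,0,0,1,0.5,0,0,0,0,0,1,0.5])

```text
clock: 16.25
position: [0.5381, 0.2497, 0.0492]
ee_rot: [0.0, 0.899, 0.438, -0.0]
contact_force: [-1.0, 0.1, -0.2]
width: 0.0429
gripper_force: 0.0
```

Emit:
jog_arm(deltas=[0,0,0,0,0,10,0.5,0,0,0,0,0,30,0.5,0,0,0,0,0,60,0.5,0,0,0,0,0,100,0.5,0,0,0,0,0,140,0.5,0,0,0,0,0,150,0.5,0,0,0,0,0,150,0.5,0,0,0,0,0,150,0.5])

```text
clock: 17.05
position: [0.5373, 0.2495, 0.1987]
ee_rot: [-0.0, 0.899, 0.438, -0.001]
contact_force: [-0.7, 0.2, -0.7]
width: 0.0429
gripper_force: 0.0
```

```bash
python3 - <<'E'
from h import *
s=manip.get_state(); print(s["position"],s["contact_force"],s["width"],s["gripper_force"])
cv2.imwrite("pics/w6.png",imaging.get_image("wrist"))
E
```

```text
[0.53734118 0.24954176 0.19868247] [-0.69954153  0.21326445 -0.69225609] 0.04290868231054905 0.0
```

View pics/w6.png

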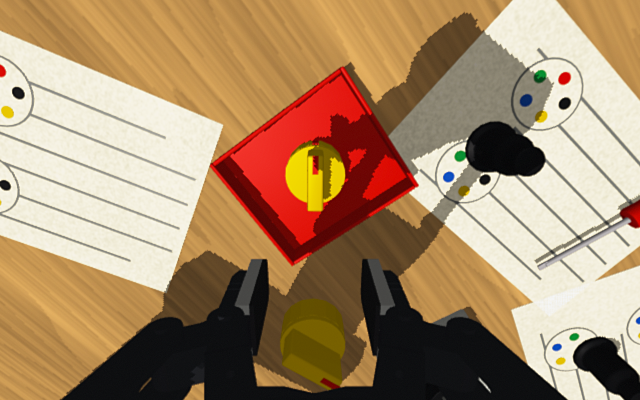

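The cap stands centred in the red tray at (315,175), wing up and released, and the gripper is clear.

```bash
python3 -c "
from rig import manip; print(manip.sign_off())"
```

```text
the job is handed in; nothing more can be done
None
```

The cap was pressed, turned about 59° counter-clockwise, lifted off and set wing-up in the middle of the red tray, then released; the job is handed in, but no verdict came back.

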